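Dip the oil of the vacuum pump

ROBOT

A 6-joint arm with a two-finger parallel gripper is mounted at the origin on the work surface. World frame = base frame: x ahead of the robot, y to its left, z up, the work surface at z = 0. Lengths are in mm, angles in rad, forces in N, time in s.
With the tool pointing down it reaches from about 300 to 775 mm from the base axis. Payload 14.6 kg.
Tool frame: the origin (TCP) lies between the finger pads; the fingertips stand 8 mm ahead of it and the grasp point (between the pads) lies 11 mm behind it; z points along the fingers, y is the direction in which the jaws open and shut (so a half turn about z gives the same grasp; the last joint's range is limited). The gripper opens to 94 mm and grips with 3 to 60 N. Pads are 16 mm wide; open, the fingers measure 119 mm over their backs; the gripper's body (75 mm by 177 mm) begins 78 mm behind the grasp point.
Start: joints at [-1.355, 0.3, 1.521, -0, 1.321, -0.067], TCP at [153.468, -528.145, 213.446] pointing down, gripper open.
Joint ranges: [-3.03, 3.03], [-0.79, 2.21], [0.23, 2.52], [-1.04, 4.18], [0, 3.07], [-2.55, 2.55]. Speed limits (rad/s): [2.22, 2.22, 2.57, 3.14, 3.14, 3.14].

INTERFACE

Orientations are given as [roll, pitch, yaw] about the fixed x, y, z axes, in that order (R = Rz(yaw) Ry(pitch) Rx(roll)).
In Python, from cell import manip gives the robot as it stands. The module is installed in compiled form; this text tells all that it offers.
- The arm moves only by the tool send_rows, never from a script. Its argument "series" is a list that holds one entry, the list of rows, each a list of 5 numbers: the opening, from 0 (shut) to 1 (fully open), then the shift along the tool's x, y, z in mm, then the turn about the tool's z in degrees. In form: [[[gripper, dx, dy, dz, roll], ...]]. A call has 1 to 10 rows; each row is the pose to reach, as a shift and turn from the pose commanded when the call began, along the tool's axes at that moment; what a row does not reach only later rows make up. A row lasts 1/10 s, in which the tool goes at most 50 mm and 8.59 degrees, less where a joint would pass 70% of its speed; a pose out of reach is approached as far as the arm can. A call with a gripper value outside its range is refused whole. The fingers move at their own pace and stop on an object; "newtons" is the grip in N (left out, the last holds). Time passes only in rows, so rows that repeat a pose let the fingers close. It gives the time, the measured TCP pose, the force and the opening at its end, in the units of the state.
- manip.read_state(): the state, without advancing time (a new reading comes with each control period).
- manip.camera(name): name is "side" or "top"; returns a dict with "img" (480x640x3 uint8, red, green, blue), "vfov" (degrees; the focal length in pixels is half the picture's height over the tangent of half this angle, whatever the lens; pixels are square), "cx", "cy" (the principal point, pixels), "pose" (4x4, takes a point from camera to world coordinates). Camera axes: x right, y down, z forward; pixel columns grow to the right and rows downward; lengths in mm; the calibration is good to about 2 mm. A picture is of the moment at which its call begins. There is no depth.
- manip.sign_off(): hands the job in, once; it reports no verdict.
Trained networks look in a picture, given as the dict that the camera call returned (one of the last four; its "shot" number tells which), for a name from the list of things; names that differ only in an ending like _2 or _b are one class to them, and where a whole thing is asked for, a point or a joint stands for the part that bears it (a point fixed in the world has none). Each returns a list of dicts, best first, with "conf" (0 to 1); they miss things now and then, are a little off and sometimes report something else, mostly with a low value. They report only what shows in the picture. A call takes as long as a camera call. They do not tell look-alikes from the thing itself.
- manip.find_in(target, picture): "rect" ([left, top, width, height] in pixels, round what is visible of it).
- manip.silhouettes(target, picture): "pixels" (480x640 bool, what is visible of it) and "rect" ([left, top, width, height] in pixels, round what is visible of it).
The state is a dict: "clock": time; "joints": joint angles; "qd": joint speeds; "effort": joint torques, N m; "eef_pos": TCP position; "eef_rot": TCP orientation; "wrist_force": force on the tool from outside, world axes, zero at the start; "moment": the same for the moment, N m; "finger_gap": finger opening in mm.
Only numpy, scipy, OpenCV 4.12 (cv2) and the standard library are available. Lean on these libraries where they do the work, as an engineer would, in place of code of your own. Each camera call takes 0.05 s, during which the arm holds its last target. There are 200 camera calls.

TASK

The dipstick of the bench vacuum pump has been wiped and lies in the notches of the steel drip tray. First turn the pump's selector knob to the stop mark, the round dot, so that the oil stands still; then push the dipstick down the slanted guide tube until its collar stops on the tube's mouth, and draw it right out again. Finish while still holding the dipstick level in the gripper for reading, its tip over the drip tray and a hand's breadth or more above it, touching neither tray nor pump, with the pump left at stop and everything else on the bench left where it stands.

Things in the scene. Friction and masses are not known exactly. Their poses are not given: they have to be found in the camera images.
- pump: Grey vane pump, fixed. Origin: middle of its foot, on the bench; z up. Square oil box y -160 to -20, x -60 to 65 mm, top 155 mm high (two fittings on its -x half, to 220 high); round motor y 0 to 210, 120 mm diameter, top 145; carrying handle at y -9, top 183; grey switch box on the motor, centre y 100, top 175 mm, with the selector knob. The slanted guide tube leaves the oil box's -y end.
- selector (a joint): Angle (rad) of the selector knob about its upright axis, growing anticlockwise from above. Three click stops: 0 = stop (round white dot, towards the pump's +x), 0.6 = run (one white bar), 1.2 = run with gas ballast (two bars). Starts at 0.6 or 1.2; ends at -0.12 and 1.32. About 0.1 N m turns it past a click; let go within 0.2 rad of a click stop it pulls itself in.
- selector_grip (a point): Point on the knob's axis to grip, 199 mm above the bench. The knob is an upright black bar 38 mm long, 10 thick, 24 tall (top 10 mm above this point, foot 14 below) on a disc of 42 mm diameter that stands 10 mm over the switch box. The end with the white line is the pointer; x of this frame runs along the bar to it: the pump's +x turned by the selector angle.
- dip_tube: Steel guide tube, fixed in the pump's oil box. Origin: centre of its open mouth, 168 mm above the bench. z runs out of the mouth along the bore, 45 degrees up and away from the pump's -y end; x is level, y points 45 degrees up. Bore 12 mm diameter, 95 long, widening over the last 12 mm to 20 mm at the mouth; outside 22 mm, rim 30 mm.
- dipstick: Loose dipstick, about 100 g. Origin: on its axis, at the collar face that stops on the tube's mouth (fully home: origin at the mouth); x runs to the handle. Steel rod 8 mm diameter, x 0 to -90 mm (tapered tip); collar 27 mm diameter, x 0 to 8; square black handle 14 by 14 mm, x 8 to 83, sides upright as it lies. Gripped at x = 52 mm the fingers clear both tray and tube.
- dipstick_tip (a point): The tip of the dipstick, on its axis, 90 mm from the collar's face.
- tray: Steel drip tray, fixed, 140 (x) by 80 (y) by 30 mm high, walls 3 mm. Origin: centre of its underside on the bench; z up. The dipstick lies level along its middle, axis 31 mm above the bench, its origin at x = 52 mm, its x along the tray's x: handle through the notch of the +x end and out past it, rod in an open saddle (35 mm high) at x = -4. It lifts straight out.
- jar: Bystander: white wide jar, 80 mm diameter, 110 mm tall. Origin under its foot.
- amber: Bystander: brown glass bottle, 60 mm diameter, 140 mm tall. Origin under its foot.
- clear: Bystander: clear glass bottle with blue cap, 70 mm diameter, 130 mm tall. Origin under its foot.
- beaker: Bystander: small glass beaker, 52 mm diameter, 65 mm tall. Origin under its foot.
- clamp: Bystander: aluminium flange ring lying flat, 50 mm diameter, 14 mm high. Origin under it.
- driver: Bystander: black screwdriver lying flat, 170 mm long along its x, 26 mm high.
- dish: Bystander: closed clear petri dish, 60 mm diameter, 16 mm high. Origin under it.
Not all that is in view belongs to the job. What is shaped like the dipstick but yellow is not meant.

How it is judged:
By the outcome, as a careful person would: the job done as asked, in the order asked, and still so for the second after the job is handed in, while the arm keeps its last pose, push and grip.
It also fails if it takes over 72 s, if anything falls off the work surface, if the arm or the gripper's body presses on something with over 40 N, if the wrist force passes 120 N, or if a joint passes its speed limit or range.

## Working session

There is one attempt and no reset: what is moved stays moved. The work goes in short steps, Python scripts to look and compute and a tool call to move; the robot and the scene stay as the last step left them, time stands still between calls to the robot, and variables do not carry over. Pictures are saved under pics/ and viewed, about 8 in all and at most 12, crops included, and the job is handed in when it is done.

Besides the shell and the picture viewer there is one more tool, called after "Request:" as a command line: name --argument value ..., lists and objects as JSON in quotes. send_rows: Moves the arm, as the interface text tells. Its arguments: {"type":"object","properties":{"series":{"type":"array"},"newtons":{"type":"number"}},"required":["series"]}

```bash
mkdir -p pics; python3 - <<'E'
from cell import manip
import cv2,numpy as np
np.set_printoptions(precision=4,suppress=True)
s=manip.read_state();print(s)
for n in("side","top"):
    p=manip.camera(n);cv2.imwrite(f"pics/{n}0.png",p["img"][:,:,::-1]);print(n,p["vfov"],p["cx"],p["cy"],p["pose"])
    for t in("pump","selector","dipstick","tray","dip_tube","jar","amber","clear","beaker","clamp","driver","dish"):
        print(t,[(np.round(d["rect"]).tolist(),round(d["conf"],2)) for d in manip.find_in(t,p)][:3])
E
```

```text
{'clock': 0.0, 'joints': array([-1.3546,  0.3005,  1.5216,  0.    ,  1.3207, -0.0666]), 'qd': array([-0.0015,  0.0013,  0.0005, -0.0019,  0.0006, -0.0008]), 'effort': array([ -0.0004, -53.1801, -35.2737,   0.0708,   0.0244,  -0.0001]), 'eef_pos': array([ 153.42  , -527.9202,  212.8813]), 'eef_rot': array([-3.1405, -0.0001,  0.2828]), 'wrist_force': array([-0.1385, -0.5684,  0.2993]), 'moment': array([ 0.003 , -0.0174,  0.027 ]), 'finger_gap': 94.25032987625167}
side 56.69086091321918 317.31183532683457 239.44380304519797 [[   0.9781   -0.1543    0.1394  405.9688]
 [  -0.2076   -0.683     0.7003 -768.4891]
 [  -0.0128   -0.7139   -0.7001  883.3103]
 [   0.        0.        0.        1.    ]]
pump [([243.0, 147.0, 72.0, 128.0], 0.61)]
selector [([258.0, 153.0, 13.0, 13.0], 0.77), ([288.0, 230.0, 14.0, 9.0], 0.23)]
dipstick [([311.0, 342.0, 68.0, 36.0], 0.87), ([220.0, 402.0, 34.0, 78.0], 0.72), ([254.0, 290.0, 13.0, 59.0], 0.55)]
tray [([285.0, 342.0, 73.0, 67.0], 0.82)]
dip_tube [([286.0, 227.0, 18.0, 14.0], 0.51)]
jar [([340.0, 176.0, 28.0, 42.0], 0.59)]
amber [([398.0, 286.0, 30.0, 
[... 500 characters left out ...]
, 22.0], 0.92)]
dipstick [([406.0, 217.0, 30.0, 66.0], 0.84), ([441.0, 343.0, 72.0, 31.0], 0.74), ([314.0, 314.0, 73.0, 19.0], 0.64)]
tray [([400.0, 242.0, 52.0, 63.0], 0.75), ([406.0, 215.0, 32.0, 70.0], 0.5)]
dip_tube [([287.0, 257.0, 19.0, 19.0], 0.65)]
jar [([179.0, 164.0, 40.0, 46.0], 0.7), ([111.0, 249.0, 190.0, 78.0], 0.19)]
amber [([378.0, 157.0, 30.0, 32.0], 0.95)]
clear [([123.0, 181.0, 38.0, 33.0], 0.91)]
beaker [([245.0, 180.0, 26.0, 28.0], 0.88), ([378.0, 155.0, 27.0, 35.0], 0.32)]
clamp [([310.0, 203.0, 21.0, 21.0], 0.75), ([247.0, 178.0, 21.0, 28.0], 0.34)]
driver [([296.0, 122.0, 14.0, 64.0], 0.57)]
dish [([437.0, 180.0, 27.0, 30.0], 0.74), ([307.0, 202.0, 24.0, 22.0], 0.24)]
```

View pics/side0.png

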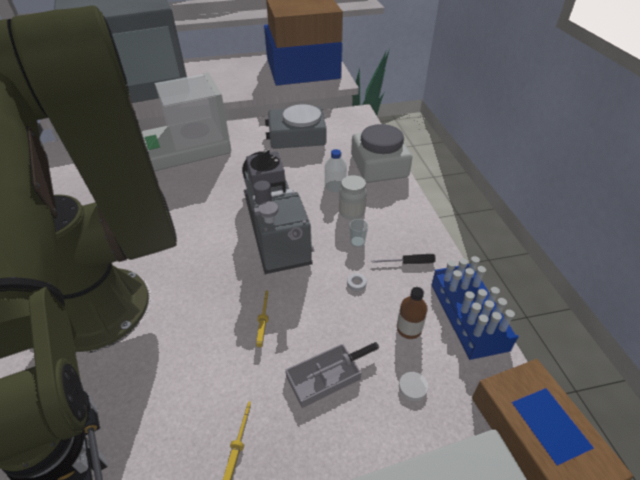

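View pics/top0.png

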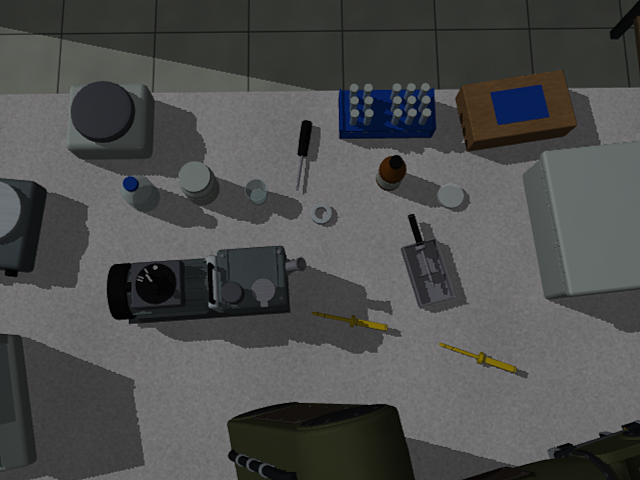

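Side: black-handled dipstick in the tray at (345,362). Yellow look-alikes are at (263,320) and (237,440). Top: dipstick at (425,250), yellow ones at (350,322) and (482,358), knob at (155,283), tube mouth at (297,264). I choose the black-handled one in the tray. Next, close crops.

```bash
cat > h.py <<'E'
import numpy as np,cv2
def proj(p,X):
    X=np.atleast_2d(X);f=240/np.tan(np.radians(p["vfov"]/2));T=np.linalg.inv(p["pose"]);c=X@T[:3,:3].T+T[:3,3]
    return np.c_[p["cx"]+f*c[:,0]/c[:,2],p["cy"]+f*c[:,1]/c[:,2]]
def ray(p,u,z):
    f=240/np.tan(np.radians(p["vfov"]/2));d=p["pose"][:3,:3]@[(u[0]-p["cx"])/f,(u[1]-p["cy"])/f,1];o=p["pose"][:3,3]
    return o+d*(z-o[2])/d[2]
def crop(p,x,y,w,h,k):
    i=cv2.resize(p["img"][y:y+h,x:x+w,::-1],None,fx=k,fy=k,interpolation=cv2.INTER_CUBIC)
    i=np.clip(i.astype(float)*1.6,0,255).astype(np.uint8)
    for a in range(x-x%10+10,x+w,10): cv2.line(i,((a-x)*k,0),((a-x)*k,8 if a%50 else 20),(0,255,255),1)
    for b in range(y-y%10+10,y+h,10): cv2.line(i,(0,(b-y)*k),(8 if b%50 else 20,(b-y)*k),(0,255,255),1)
    return i
E
python3 - <<'E'
from cell import manip
from h import *
s=manip.camera("side");t=manip.camera("top")
import pickle;pickle.dump((s,t),open("c0.pkl","wb"))
a=crop(t,100,235,220,90,3);b=crop(t,395,205,66,110,5);c=crop(s,275,330,110,80,5)
o=np.zeros((600,800,3),np.uint8)
a=crop(t,100,240,210,85,3);o[:255,:630]=a
b=crop(t,395,208,66,104,3);o[260:260+312,:198]=b
c=crop(s,278,338,105,70,4);o[260:540,200:620]=c
cv2.imwrite("pics/m1.png",o)
E
```

```text
(no output)
```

View pics/m1.png

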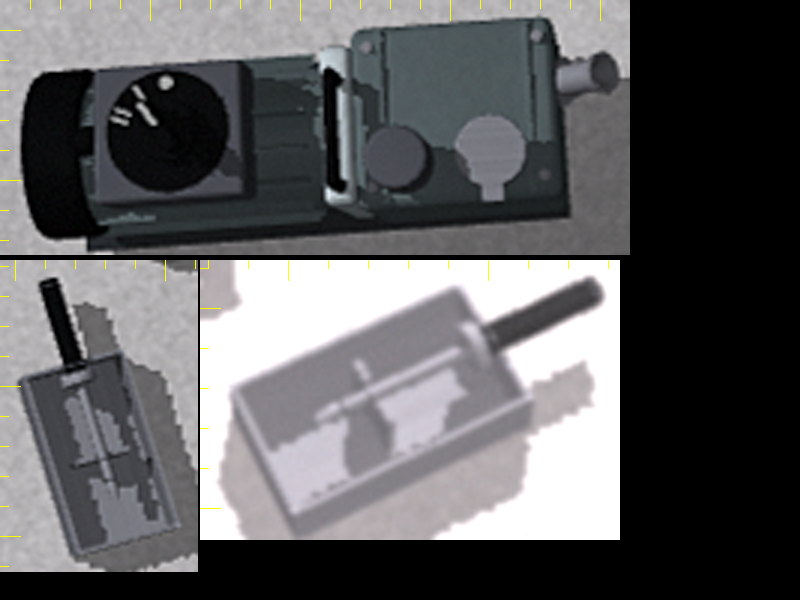

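```bash
cat > fit.py <<'E'
from h import *
import pickle
from scipy.optimize import least_squares
np.set_printoptions(precision=4,suppress=True)
s,t=pickle.load(open("c0.pkl","rb"))
def W(q,X):
    c,n=np.cos(q[2]),np.sin(q[2]);X=np.atleast_2d(np.array(X,float));return np.c_[q[0]+c*X[:,0]-n*X[:,1],q[1]+n*X[:,0]+c*X[:,1],X[:,2]]
T=lambda u,v,y0=208,x0=395:(x0+u/3,y0+v/3)
cor=[(70,40,30),(70,-40,30),(-70,-40,30),(-70,40,30)]
ut=[T(22,120),T(122,93),T(180,267),T(78,296)]
us=[(278+(u-200)/4,338+(v-260)/4) for u,v in((457,287),(531,402),(292,515),(234,390))]
f=lambda q:np.r_[(proj(t,W(q,cor))-ut).ravel(),(proj(s,W(q,cor))-us).ravel()]
r=least_squares(f,[300,-220,0]);print("tray",r.x,r.fun)
ft=lambda q:(proj(t,W(q,cor))-ut).ravel();print(least_squares(ft,[300,-220,0]).x)
fs=lambda q:(proj(s,W(q,cor))-us).ravel();print(least_squares(fs,[300,-220,0]).x)
tray=r.x
pc=[(65,-20,155),(65,-160,155),(0,100,185)];up=[T(355,32,240,100),T(552,18,240,100),T(167,131,240,100)]
r=least_squares(lambda q:(proj(t,W(q,pc))-up).ravel(),[300,200,0]);print("pump",r.x,r.fun);pump=r.x
m=ray(t,T(603,73,240,100),168);print("mouth",m);c,n=np.cos(pump[2]),np.sin(pump[2]);d=m[:2]-pump[:2];print("mouth in pump",c*d[0]+n*d[1],-n*d[0]+c*d[1])
E
cat > ov.py <<'E'
from fit import *
o=np.zeros((600,800,3),np.uint8)
def dr(p,img,x,y,k,X,col):
    for u in proj(p,X): cv2.circle(img,(int((u[0]-x+.5)*k),int((u[1]-y+.5)*k)),2,col,-1)
P=W(pump,[(65,-20,155),(65,-160,155),(-60,-160,155),(-60,-20,155),(65,-160,0),(-60,-160,0)]);K=W(pump,[(21*np.cos(a),100+21*np.sin(a),185) for a in np.arange(0,6.3,.5)]);B=W(pump,[(19*np.cos(.6),100+19*np.sin(.6),209),(-19*np.cos(.6),100-19*np.sin(.6),209)])
M=np.array([m])
a=crop(t,100,240,210,85,3);
for X,c in((P,(0,0,255)),(K,(0,255,0)),(B,(255,0,255)),(M,(255,0,0))):dr(t,a,100,240,3,X,c)
o[:255,:630]=a
b=crop(s,238,145,80,135,4)[:,:,:][:340*2]
for X,c in((P,(0,0,255)),(K,(0,255,0)),(B,(255,0,255)),(M,(255,0,0))):dr(s,b,238,145,4,X,c)
b=np.rot90(b);o[258:258+320,:540]=b
c=crop(t,395,208,66,104,3)
h=W(tray,[(135,7,38),(135,-7,38),(60,7,38),(60,-7,38),(-38,0,31)]);dr(t,c,395,208,3,h,(0,0,255));dr(t,c,395,208,3,W(tray,cor),(0,255,0));o[258:258+312,545:743]=c
cv2.imwrite("pics/m2.png",o)
E
python3 ov.py
```

```text
tray [ 504.4073 -305.0845    0.2604] [ 0.3507 -1.0471  0.7487 -1.3462  0.6018  0.1811  0.3026  0.1592  0.102
 -1.2821  0.2527 -0.6257 -0.3749  0.5413 -2.106  -0.6015]
[ 503.2891 -303.9037    0.266 ]
[ 505.3017 -306.2342    0.2547]
pump [471.0014 168.9292   0.0531] [-1.1918 -0.317   1.219   0.0869 -0.0248  0.1953]
mouth [504.2848 -19.6627 168.    ]
mouth in pump 23.230170319934157 -190.0921935852417
```

View pics/m2.png

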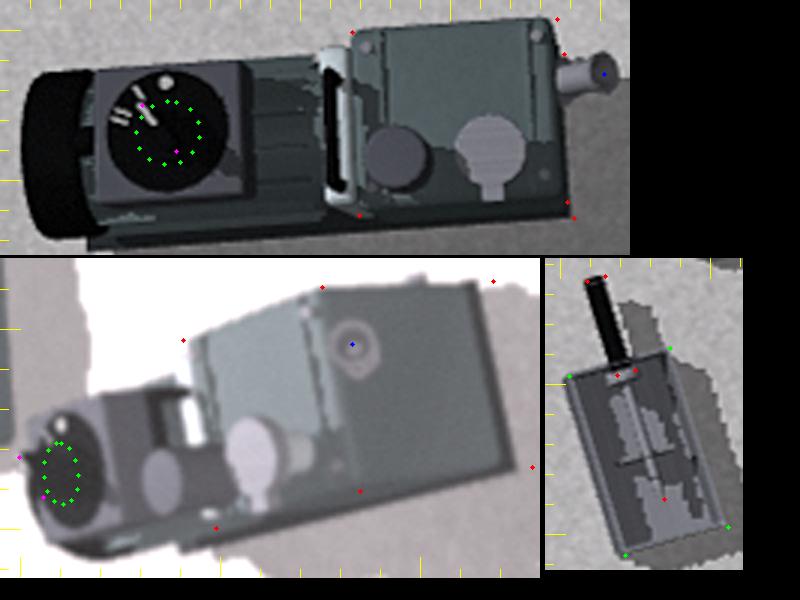

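The overlay agrees in both views to 1–2 px. The knob is at 0.6 (run), its white line at top (148,277). The tray and the black-handled dipstick fit.

The tool stays vertical because only roll is available. So the stick will have to pivot in the pads inside the funnel, then be laid level again in the notches. Knob first.

```bash
cat > go.py <<'E'
# usage: go.py x y z yaw ; prints tool-frame deltas from present pose
import sys
from cell import manip
from h import *
def deltas(tx,yaw=None):
    s=manip.read_state();w=s["eef_rot"][2];c,n=np.cos(w),np.sin(w);d=np.array(tx)-s["eef_pos"]
    r=0 if yaw is None else -np.degrees((yaw-w+np.pi)%(2*np.pi)-np.pi)
    return np.round([c*d[0]+n*d[1],n*d[0]-c*d[1],-d[2],r],1)
if __name__=="__main__":
    v=[float(a) for a in sys.argv[1:]];s=manip.read_state()
    print("t",round(s["clock"],2),"pos",s["eef_pos"].round(1),"rot",s["eef_rot"].round(3),"q1,q6",s["joints"][[0,5]].round(2),"F",s["wrist_force"].round(1),"gap",round(s["finger_gap"],1))
    print(deltas(v[:3],v[3] if len(v)>3 else None).tolist())
E
python3 go.py 450 -150 320 0.283; python3 go.py 465.7 268.8 300 .653; python3 -c "
from fit import *
for n,u in dict(amber=(393,183),dish=(451,197),clamp=(321,214),beaker=(257,196)).items(): print(n,ray(t,u,0))"
```

```text
t 1.4 pos [ 153.5 -528.2  213.5] rot [ 3.142 -0.     0.283] q1,q6 [-1.35 -0.07] F [ 0.3 -0.4  0.4] gap 94.1
[390.3, -280.4, -106.5, -0.0]
t 1.4 pos [ 153.5 -528.2  213.5] rot [ 3.142 -0.     0.283] q1,q6 [-1.35 -0.07] F [ 0.3 -0.4  0.4] gap 94.1
[522.2, -678.2, -86.5, -21.2]
tray [ 504.4073 -305.0845    0.2604] [ 0.3507 -1.0471  0.7487 -1.3462  0.6018  0.1811  0.3026  0.1592  0.102
 -1.2821  0.2527 -0.6257 -0.3749  0.5413 -2.106  -0.6015]
[ 503.2891 -303.9037    0.266 ]
[ 505.3017 -306.2342    0.2547]
pump [471.0014 168.9292   0.0531] [-1.1918 -0.317   1.219   0.0869 -0.0248  0.1953]
mouth [504.2848 -19.6627 168.    ]
mouth in pump 23.230170319934157 -190.0921935852417
amber [ 720.115  -236.2911    0.    ]
dish [ 684.6898 -371.1202    0.    ]
clamp [646.98   -65.5623   0.    ]
beaker [691.8701  84.0183   0.    ]
```

Request:
send_rows --series '[[[1, 390, -280, -106, 0], [1, 390, -280, -106, 0], [1, 390, -280, -106, 0], [1, 390, -280, -106, 0], [1, 390, -280, -106, 0], [1, 390, -280, -106, 0], [1, 390, -280, -106, 0], [1, 522, -680, -86, -21.2], [1, 522, -680, -86, -21.2], [1, 522, -680, -86, -21.2]]]'

```text
clock: 2.4
eef_pos: [392.4, -110.0, 292.0]
eef_rot: [3.141, -0.0, 0.658]
wrist_force: [0.9, -0.4, -0.4]
finger_gap: 94.1
```

```bash
python3 go.py 465.7 270.5 280 .653
```

```text
t 2.4 pos [ 392.4 -110.   292. ] rot [ 3.141 -0.     0.658] q1,q6 [-0.36  0.55] F [ 0.9 -0.4 -0.4] gap 94.1
[290.8, -256.1, 12.0, 0.3]
```

Request:
send_rows --series '[[[0.5, 291, -256, 12, 0], [0.5, 291, -256, 12, 0], [0.5, 291, -256, 12, 0], [0.5, 291, -256, 12, 0], [0.5, 291, -256, 12, 0], [0.5, 291, -256, 12, 0], [0.5, 291, -256, 12, 0], [0.5, 291, -256, 12, 0], [0.5, 291, -256, 12, 0], [0.5, 291, -256, 12, 0]]]'

```text
clock: 3.4
eef_pos: [467.9, 268.5, 279.4]
eef_rot: [-3.142, 0.001, 0.654]
wrist_force: [-0.5, -0.1, 0.2]
finger_gap: 47.2
```

```bash
python3 go.py 465.7 270.5 197 .653
```

```text
t 3.4 pos [467.9 268.5 279.4] rot [-3.142e+00  1.000e-03  6.540e-01] q1,q6 [0.45 1.37] F [-0.5 -0.1  0.2] gap 47.2
[-0.5, -2.9, 82.4, 0.1]
```

Request:
send_rows --series '[[[0.5, 0, -3, 40, 0], [0.5, 0, -3, 65, 0], [0.5, 0, -3, 82, 0], [0.5, 0, -3, 82, 0], [0.5, 0, -3, 82, 0]]]'

```text
clock: 3.9
eef_pos: [466.6, 269.9, 198.9]
eef_rot: [3.141, -0.001, 0.652]
wrist_force: [0.2, -0.3, -0.2]
finger_gap: 47.3
```

```bash
python3 go.py 465.7 270.5 197 .653; python3 - <<'E'
from cell import manip
from h import *
s=manip.camera("side");t=manip.camera("top")
o=np.zeros((420,800,3),np.uint8);o[:400,:400]=crop(t,105,235,100,100,4);o[:400,400:]=crop(s,220,120,100,100,4);cv2.imwrite("pics/m3.png",o)
E
```

```text
t 3.9 pos [466.6 269.9 198.9] rot [ 3.141e+00 -1.000e-03  6.520e-01] q1,q6 [0.46 1.38] F [ 0.2 -0.3 -0.2] gap 47.3
[-0.3, -1.1, 1.9, -0.1]
```

View pics/m3.png

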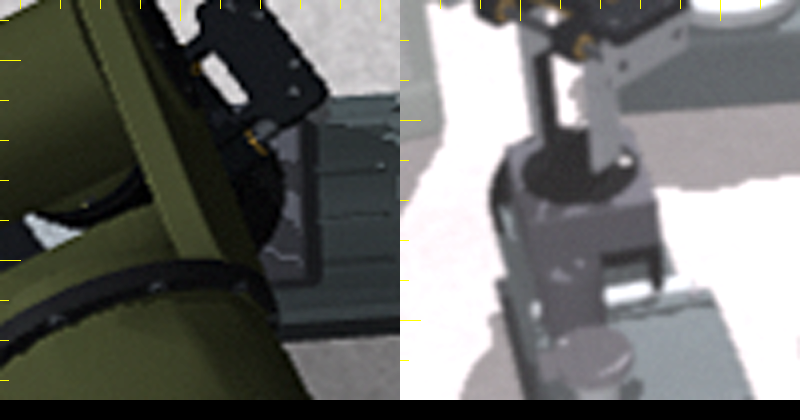

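The fingers straddle the knob at side (265,158). Closing.

Request:
send_rows --series '[[[0, 0, -1, 2, 0], [0, 0, -1, 2, 0], [0, 0, -1, 2, 0], [0, 0, -1, 2, 0], [0, 0, -1, 2, 0], [0, 0, -1, 2, 0]]]' --newtons 25

```text
clock: 4.6
eef_pos: [465.8, 271.2, 195.9]
eef_rot: [3.141, -0.0, 0.653]
wrist_force: [0.5, -2.5, 0.7]
finger_gap: 9.7
```

Request:
send_rows --series '[[[0, 0, 0, 0, 6], [0, 0, 0, 0, 12], [0, 0, 0, 0, 18], [0, 0, 0, 0, 24], [0, 0, 0, 0, 30], [0, 0, 0, 0, 36], [0, 0, 0, 0, 36], [0, 0, 0, 0, 36], [0.4, 0, 0, 0, 36], [0.4, 0, 0, 0, 36]]]'

```text
clock: 5.6
eef_pos: [465.6, 271.1, 195.8]
eef_rot: [3.141, 0.0, 0.026]
wrist_force: [-0.8, -0.5, 0.6]
finger_gap: 22.5
```

Request:
send_rows --series '[[[0.4, 0, 0, 0, 0], [0.4, 0, 0, -25, 0], [0.4, 0, 0, -60, 0], [0.4, 0, 0, -100, 0], [0.4, 0, 0, -110, 0]]]'

```text
clock: 6.1
eef_pos: [466.4, 271.6, 310.1]
eef_rot: [-3.139, -0.005, 0.025]
wrist_force: [-0.2, -0.2, 0.8]
finger_gap: 37.5
```

```bash
python3 go.py 460 -60 310 1.6
```

```text
t 6.1 pos [466.4 271.6 310.1] rot [-3.139 -0.005  0.025] q1,q6 [0.46 2.01] F [-0.2 -0.2  0.8] gap 37.5
[-14.6, 331.3, 0.1, -90.2]
```

Request:
send_rows --series '[[[0.5, 0, 50, 0, -8.5], [0.5, 0, 100, 0, -17], [0.5, 5, 150, 0, -25.5], [0.5, 15, 200, 0, -34], [0.5, 20, 250, 0, -42.5], [0.5, 30, 300, 0, -51], [0.5, 40, 350, 0, -59.5], [0.5, 50, 390, 0, -68], [0.5, 60, 420, 0, -76.5], [0.5, 70, 450, 0, -85]]]'

```text
clock: 7.1
eef_pos: [546.0, -177.1, 305.4]
eef_rot: [-3.141, -0.0, 1.396]
wrist_force: [1.0, 0.9, -0.0]
finger_gap: 46.8
```

```bash
python3 go.py 604.9 -278.3 120 3.402;python3 - <<'E'
from cell import manip
from h import *
t=manip.camera("top");cv2.imwrite("pics/m4.png",crop(t,100,235,130,100,5))
E
```

```text
t 7.1 pos [ 546.  -177.1  305.4] rot [-3.141 -0.     1.396] q1,q6 [-0.38 -0.2 ] F [ 1.   0.9 -0. ] gap 46.8
[-89.5, 75.6, 185.4, -114.9]
```

View pics/m4.png

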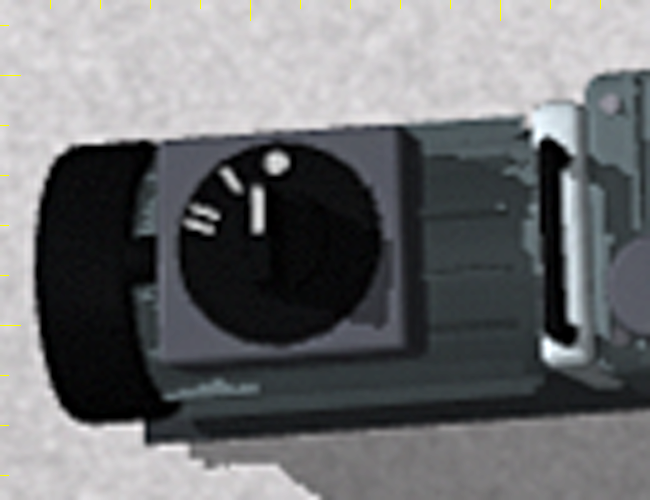

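The white line at about (151,277) now points at the dot, so the knob is at stop. On to the dipstick.

Request:
send_rows --series '[[[0.5, -30, 25, 40, -8.5], [0.5, -60, 50, 80, -17], [0.5, -90, 76, 120, -25.5], [0.5, -90, 76, 150, -34], [0.5, -90, 76, 185, -42.5], [0.5, -90, 76, 185, -51], [0.5, -90, 76, 185, -59.5], [0.5, -90, 76, 185, -68], [0.5, -90, 76, 185, -76.5], [0.5, -90, 76, 185, -85]]]'

```text
clock: 8.15
eef_pos: [604.3, -277.1, 120.0]
eef_rot: [3.141, -0.001, 2.88]
wrist_force: [0.6, 0.5, -0.1]
finger_gap: 46.8
```

Request:
send_rows --series '[[[0.5, 0, 0, 0, -8], [0.5, 0, 0, 0, -16], [0.5, 0, 0, 0, -24], [0.5, 0, 0, 0, -30], [0.5, 0, 0, 0, -30], [0.5, 0, 0, 0, -30]]]'

```text
clock: 8.75
eef_pos: [604.4, -277.2, 120.3]
eef_rot: [3.141, -0.001, -2.889]
wrist_force: [-0.0, -0.1, 0.4]
finger_gap: 47.0
```

```bash
python3 go.py 604.9 -278.3 20 3.402
```

```text
t 8.75 pos [ 604.4 -277.2  120.3] rot [ 3.141e+00 -1.000e-03 -2.889e+00] q1,q6 [-0.49 -2.31] F [-0.  -0.1  0.4] gap 47.0
[-0.2, -1.2, 100.3, -0.5]
```

Request:
send_rows --series '[[[0.5, 0, -1, 45, 0], [0.5, 0, -1, 80, 0], [0.5, 0, -1, 99, 0], [0.5, 0, -1, 99, 0], [0.15, 0, -1, 99, 0], [0, 0, -1, 99, 0], [0, 0, -1, 99, 0], [0, 0, -1, 99, 0], [0, 0, -1, 99, 0], [0, 0, -1, 99, 0]]]' --newtons 15

```text
clock: 9.75
eef_pos: [605.1, -278.4, 22.4]
eef_rot: [-3.141, 0.001, -2.886]
wrist_force: [-0.3, 0.0, 2.5]
finger_gap: 13.6
```

Request:
send_rows --series '[[[0, 0, 0, 0, 0], [0, 0, 0, -20, 0], [0, 0, 0, -50, 0], [0, 0, 0, -90, 0], [0, 0, 0, -130, 0], [0, 0, 0, -170, 0], [0, 0, 0, -200, 0], [0, 0, 0, -200, 0]]]'

```text
clock: 10.55
eef_pos: [606.0, -278.8, 226.6]
eef_rot: [-3.137, 0.005, -2.886]
wrist_force: [-0.2, -0.1, -1.1]
finger_gap: 13.8
```

```bash
python3 - <<'E'
from cell import manip
from h import *
s=manip.camera("side");t=manip.camera("top")
o=np.zeros((600,800,3),np.uint8);o[:600,:800]=crop(s,250,230,200,150,4);cv2.imwrite("pics/m5.png",o)
x=manip.read_state();print(x["eef_pos"],x["eef_rot"],x["wrist_force"],x["moment"],x["finger_gap"],x["clock"])
E
```

```text
[ 604.75074155 -278.16042126  221.22885127] [ 3.14128205e+00 -2.75365618e-04 -2.88630838e+00] [-0.06905402 -0.01335154 -1.37834294] [ 0.03010277 -0.1807088  -0.0107561 ] 14.020968508035791 10.65
```

View pics/m5.png

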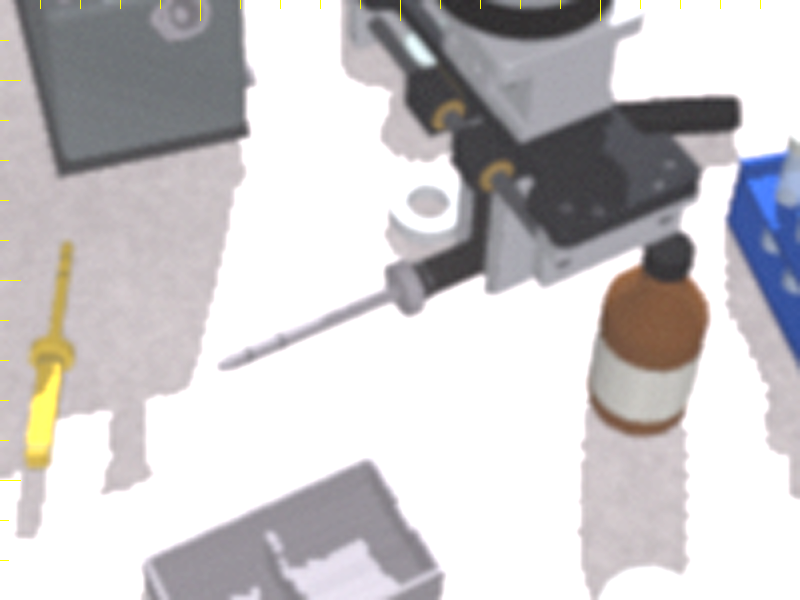

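```bash
cat > ins.py <<'E'
import sys
from fit import m,s as S,pump
from go import deltas
from cell import manip
from h import *
yaw=pump[2]-np.pi/2+np.pi
out=np.array([np.sin(pump[2]),-np.cos(pump[2]),0]);up=np.array([0,0,1.])
def tcp(tip_out,tip_up,th,L=142):  # tip relative to mouth
    th=np.radians(th);g=m+out*(tip_out+L*np.cos(th))+up*(tip_up+L*np.sin(th));return g-11*up
E
python3 - <<'E'
from ins import *
print(proj(S,[[467.4,-314.1,232],[554.4,-291.4,232]]),yaw)
for a in((60,60,0),(30,4,0),(0,2,0)):print(a,tcp(*a))
print(deltas(tcp(60,60,0),yaw))
E
```

```text
tray [ 504.4073 -305.0845    0.2604] [ 0.3507 -1.0471  0.7487 -1.3462  0.6018  0.1811  0.3026  0.1592  0.102
 -1.2821  0.2527 -0.6257 -0.3749  0.5413 -2.106  -0.6015]
[ 503.2891 -303.9037    0.266 ]
[ 505.3017 -306.2342    0.2547]
pump [471.0014 168.9292   0.0531] [-1.1918 -0.317   1.219   0.0869 -0.0248  0.1953]
mouth [504.2848 -19.6627 168.    ]
mouth in pump 23.230170319934157 -190.0921935852417
[[302.5962 321.9348]
 [347.2133 303.2107]] 1.6238796346905435
(60, 60, 0) [ 515.0026 -221.3781  217.    ]
(30, 4, 0) [ 513.4109 -191.4204  161.    ]
(0, 2, 0) [ 511.8191 -161.4626  159.    ]
[ 72.5  77.6   4.2 101.6]
```

Request:
send_rows --series '[[[0, 8, 8, 0, 8.5], [0, 16, 16, 0, 17], [0, 24, 24, 0, 25.5], [0, 32, 32, 0, 34], [0, 40, 40, 0, 42.5], [0, 48, 48, 0, 51], [0, 56, 56, 4, 59.5], [0, 64, 64, 4, 68], [0, 72, 77, 4, 76.5], [0, 72, 77, 4, 85]]]'

```text
clock: 11.65
eef_pos: [514.4, -220.8, 215.9]
eef_rot: [-3.139, -0.003, 1.908]
wrist_force: [-0.4, 0.6, -0.7]
finger_gap: 13.9
```

Request:
send_rows --series '[[[0, 0, 0, 0, 8], [0, 0, 0, 0, 16.6], [0, 0, 0, 0, 16.6], [0, 0, 0, 0, 16.6]]]'

```text
clock: 12.05
eef_pos: [515.4, -221.7, 216.5]
eef_rot: [-3.14, -0.001, 1.628]
wrist_force: [0.9, -0.4, -1.6]
finger_gap: 14.0
```

```bash
python3 - <<'E' | tail -3
from ins import *
print(deltas(tcp(30,4,0),yaw))
E
python3 go.py 0 0 0
```

```text
mouth [504.2848 -19.6627 168.    ]
mouth in pump 23.230170319934157 -190.0921935852417
[30.4 -0.3 55.5  0.2]
t 12.05 pos [ 515.4 -221.7  216.5] rot [-3.140e+00 -1.000e-03  1.628e+00] q1,q6 [-0.47 -0.53] F [ 0.9 -0.4 -1.6] gap 14.0
[251.0, -501.8, 216.5, 0.0]
```

Go to 30 mm before the mouth, then look.

Request:
send_rows --series '[[[0, 0, 0, 30, 0], [0, 0, 0, 55, 0], [0, 15, 0, 55, 0], [0, 30, 0, 55, 0], [0, 30, 0, 55, 0], [0, 30, 0, 55, 0]]]'

```text
clock: 12.65
eef_pos: [514.7, -191.5, 164.2]
eef_rot: [3.14, 0.001, 1.626]
wrist_force: [0.9, -0.5, -0.7]
finger_gap: 13.9
```

```bash
python3 - <<'E' | tail -3
from ins import *
s=manip.camera("side");t=manip.camera("top")
o=np.zeros((600,800,3),np.uint8);o[:500,:400]=crop(s,260,215,80,100,5);o[:400,400:]=crop(t,270,220,100,100,4);cv2.imwrite("pics/m6.png",o)
x=manip.read_state();w=x["eef_rot"][2]+np.pi;tip=x["eef_pos"]+[142*-np.cos(w),142*-np.sin(w),11];print(x["eef_pos"],tip,proj(s,[tip,m]),proj(t,[tip,m]))
E
```

```text
[ 514.5267 -192.0916  163.7506] [506.9248 -50.2952 174.7506] [[299.1953 239.3243]
 [295.8539 232.6057]] [[316.1653 262.3919]
 [301.     264.3333]]
```

View pics/m6.png

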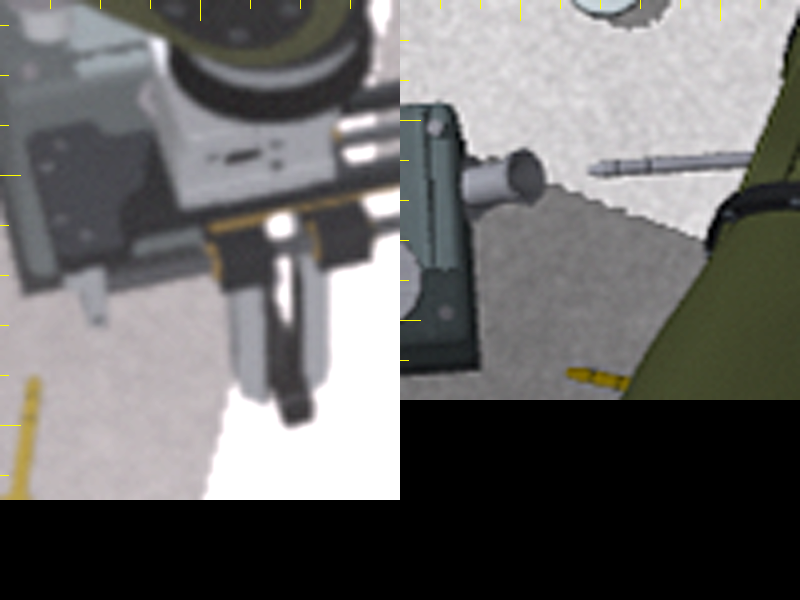

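Top view: tip at (317.0,262.2), mouth at (301.3,264.2), stick level and lateral offset about 1.5 mm. Entering the funnel.

Request:
send_rows --series '[[[0, 0, -1.5, 4.5, 0], [0, 15, -1.5, 4.5, 0], [0, 28, -1.5, 4.5, 0], [0, 32, -1.5, 4.5, 0], [0, 34, -1.5, 4.5, 0], [0, 36, -1.5, 4.5, 0], [0, 36, -1.5, 4.5, 0]]]' --newtons 10

```text
clock: 13.45
eef_pos: [510.8, -156.0, 158.4]
eef_rot: [3.141, 0.0, 1.624]
wrist_force: [-0.3, 0.2, -0.6]
finger_gap: 14.0
```

Request:
send_rows --series '[[[0, 3, 0, 0, 0], [0, 5, 0, 0, 0], [0, 5, 0, 0, 0], [0, 5, 0, -4, 0], [0, 5.5, 0, -8, 0], [0, 6, 0, -12, 0], [0, 6.5, 0, -16, 0], [0, 6.5, 0, -16, 0]]]' --newtons 4

```text
clock: 14.25
eef_pos: [510.7, -149.7, 175.1]
eef_rot: [3.14, 0.0, 1.624]
wrist_force: [0.3, 0.5, -0.8]
finger_gap: 13.6
```

```bash
python3 - <<'E' | tail -3
from ins import *
t=manip.camera("top")
cv2.imwrite("pics/m7.png",crop(t,280,235,80,50,8))
x=manip.read_state();print(x["eef_pos"],x["wrist_force"],x["moment"],x["finger_gap"])
E
```

```text
mouth [504.2848 -19.6627 168.    ]
mouth in pump 23.230170319934157 -190.0921935852417
[ 510.5885 -149.6535  174.7116] [ 0.1185 -0.8923 -0.9938] [-0.0835 -0.115  -0.0648] 13.82949545900921
```

View pics/m7.png

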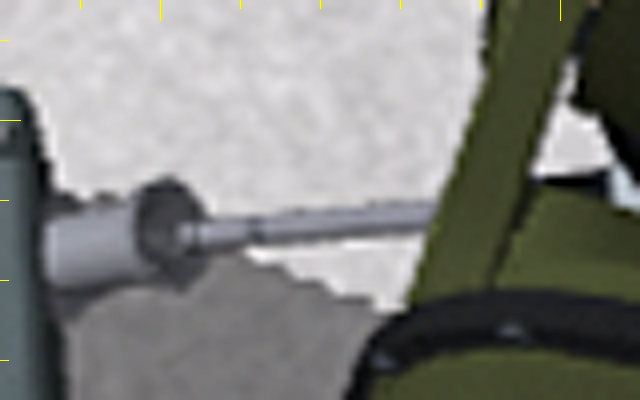

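The tip is inside the mouth rim at (301,264) and laterally centred. Continuing the arc slowly.

Request:
send_rows --series '[[[0, 1.5, 0, -9, 0], [0, 3.3, 0, -18, 0], [0, 5, 0, -25, 0], [0, 8, 0, -32, 0], [0, 11.7, 0, -39, 0], [0, 15.5, 0, -45, 0], [0, 15.5, 0, -45, 0]]]'

```text
clock: 15.0
eef_pos: [509.9, -133.7, 220.3]
eef_rot: [3.14, 0.0, 1.624]
wrist_force: [-0.1, -0.6, -0.4]
finger_gap: 14.0
```

```bash
python3 - <<'E' | tail -4
from ins import *
s=manip.camera("side");t=manip.camera("top")
o=np.zeros((600,800,3),np.uint8);o[:400,:640]=crop(t,280,235,80,50,8);o[400:,:]=np.rot90(crop(s,270,215,50,200,4))[:200]
o[400:]=0;o=np.zeros((600,800,3),np.uint8);o[:300,:480]=crop(t,280,235,80,50,6);o[:400,490:790]=crop(s,275,250,60,80,5)
cv2.imwrite("pics/m8.png",o)
x=manip.read_state();print(x["clock"],x["eef_pos"],x["wrist_force"],x["moment"],x["finger_gap"])
print([d for d in manip.find_in("dipstick_tip",t)][:2]); print([(d["rect"],d["conf"]) for d in manip.find_in("dipstick",s)])
g=x["eef_pos"]+[0,0,11]
for th in(0,15,30,45): print(th,proj(s,[g+out*31*np.cos(np.radians(th))+up*31*np.sin(np.radians(th))]))
E
```

```text
0 [[310.4058 258.1854]]
15 [[310.1796 255.0677]]
30 [[309.7039 251.3962]]
45 [[309.0118 247.4397]]
```

View pics/m8.png

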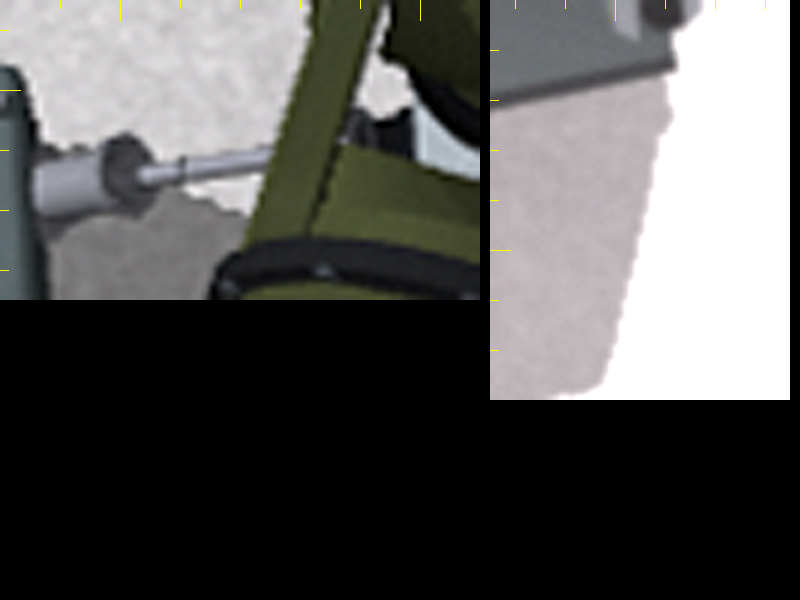

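The groove mark stayed at the mouth (310.5,262) while the handle rose, so the stick is pivoting. On to 45°, then push in.

Request:
send_rows --series '[[[0, 5, 0, -8, 0], [0, 10, 0, -15, 0], [0, 15, 0, -21, 0], [0, 20, 0, -26, 0], [0, 23, 0, -27.5, 0], [0, 25, 0, -25.5, 0], [0, 28, 0, -22.5, 0], [0, 31, 0, -19.5, 0], [0, 34, 0, -16.5, 0], [0, 34, 0, -16.5, 0]]]'

```text
clock: 16.2
eef_pos: [507.7, -99.8, 235.2]
eef_rot: [-3.141, -0.0, 1.624]
wrist_force: [0.4, 0.2, -1.0]
finger_gap: 13.7
```

```bash
python3 - <<'E' | tail -3
from ins import *
x=manip.read_state();print(x["clock"],x["eef_pos"],x["wrist_force"],x["moment"],x["finger_gap"])
for d in(90,):print(d,tcp(-d*.7071,-d*.7071,45,140.5),deltas(tcp(-d*.7071,-d*.7071,45,140.5)))
E
```

```text
mouth in pump 23.230170319934157 -190.0921935852417
16.2 [507.6709 -99.7696 235.239 ] [ 0.4135  0.211  -0.9819] [ 0.0828 -0.1317 -0.0153] 13.694995051852342
90 [506.1795 -55.3219 192.7095] [44.5  0.9 42.5  0. ]
```

Request:
send_rows --series '[[[0, 4, 0, 4, 0], [0, 8, 0, 8, 0], [0, 12, 0.5, 12, 0], [0, 16, 0.5, 16, 0], [0, 20, 0.5, 20, 0], [0, 20, 0.5, 20, 0]]]' --newtons 6

```text
clock: 16.8
eef_pos: [507.1, -79.6, 215.2]
eef_rot: [-3.141, -0.0, 1.624]
wrist_force: [-1.0, 0.4, -0.6]
finger_gap: 13.8
```

```bash
python3 - <<'E' | tail -3
from ins import *
s=manip.camera("side");t=manip.camera("top")
o=np.zeros((600,800,3),np.uint8);o[:400,:400]=crop(t,280,215,80,80,5);o[:500,400:800]=crop(s,260,185,80,100,5)
cv2.imwrite("pics/m9.png",o)
x=manip.read_state();print(x["clock"],x["eef_pos"],x["wrist_force"],x["moment"],x["finger_gap"])
print(deltas(tcp(-90*.7071,-90*.7071,45,140.5)))
E
```

```text
mouth in pump 23.230170319934157 -190.0921935852417
16.9 [507.2155 -80.0579 215.7438] [ 0.2666  1.1588 -2.1218] [ 0.1641 -0.0079 -0.0333] 14.039171613275196
[24.8  0.3 23.   0. ]
```

View pics/m9.png

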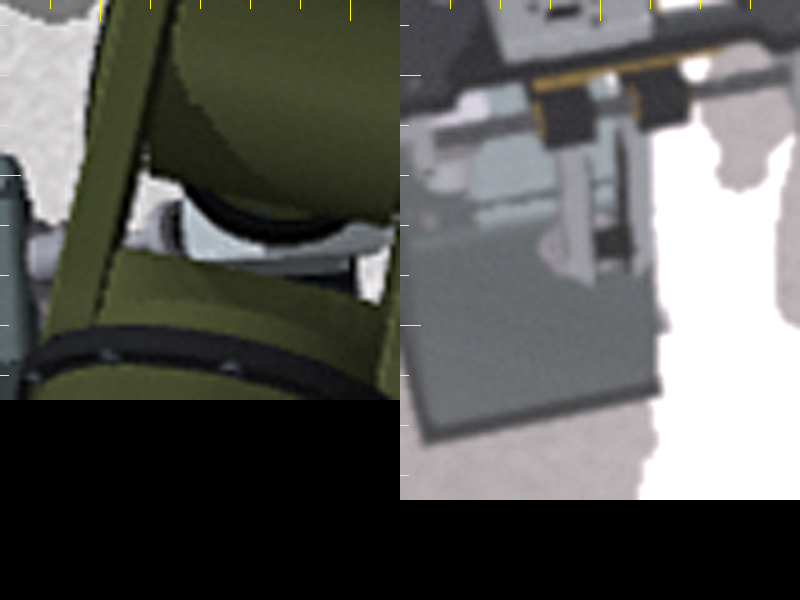

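The handle slants between the fingers and the collar shows at side (292,234). Forces stay low. Pushing home with a firmer grip.

Request:
send_rows --series '[[[0, 4, 0.3, 4, 0], [0, 8, 0.3, 8, 0], [0, 12, 0.3, 11.5, 0], [0, 16, 0.3, 15, 0], [0, 18, 0.3, 17, 0], [0, 20, 0.3, 19, 0], [0, 20, 0.3, 19, 0]]]' --newtons 15

```text
clock: 17.6
eef_pos: [506.4, -59.9, 196.6]
eef_rot: [-3.141, -0.0, 1.624]
wrist_force: [-0.3, 0.6, -0.3]
finger_gap: 14.2
```

Request:
send_rows --series '[[[0, 1, 0, 1, 0], [0, 2, 0, 2, 0], [0, 3, 0, 3, 0], [0, 3, 0, 3, 0]]]'

```text
clock: 18.0
eef_pos: [506.6, -57.7, 194.5]
eef_rot: [3.141, 0.001, 1.624]
wrist_force: [-1.3, -3.3, 5.2]
finger_gap: 13.7
```

Contact at the expected depth. Pressing a little further to confirm it is seated.

Request:
send_rows --series '[[[0, 0, 0, 0, 0], [0, 1, 0, 1, 0], [0, 2, 0, 2, 0], [0, 3, 0, 3, 0], [0, 3, 0, 3, 0], [0, 3, 0, 3, 0]]]' --newtons 35

```text
clock: 18.6
eef_pos: [507.0, -57.4, 194.4]
eef_rot: [3.137, 0.007, 1.623]
wrist_force: [-10.3, -21.7, 29.7]
finger_gap: 13.9
```

```bash
python3 - <<'E' | tail -3
from ins import *
x=manip.read_state();print(x["clock"],x["eef_pos"],x["wrist_force"],x["moment"],x["finger_gap"])
s=manip.camera("side");t=manip.camera("top");print([(d["rect"],d["conf"]) for d in manip.find_in("dipstick",s)],proj(s,[m]))
cv2.imwrite("pics/m10.png",crop(s,270,205,60,60,10))
E
```

```text
mouth in pump 23.230170319934157 -190.0921935852417
18.6 [507.0187 -57.363  194.387 ] [-10.3085 -21.6945  29.6814] [-3.8646  2.181   0.2418] 13.930689152499653
[([223.4, 402.9, 29.7, 76.8], 0.87), ([255.6, 292.9, 10.8, 53.9], 0.68), ([296.3, 230.5, 10.0, 5.4], 0.54)] [[295.8539 232.6057]]
```

A hard stop: 37 N, no further travel, grip point 53 mm along the axis from the mouth (52 expected). The collar is home. Drawing out along the bore.

Request:
send_rows --series '[[[0, -4, 0, -4, 0], [0, -10, 0, -10, 0], [0, -17, 0, -17, 0], [0, -24, 0, -24, 0], [0, -31, 0, -31, 0], [0, -38, 0, -38, 0], [0, -45, 0, -45, 0], [0, -52, 0, -52, 0], [0, -60, 0, -60, 0], [0, -68, 0, -68, 0]]]' --newtons 25

```text
clock: 19.75
eef_pos: [509.8, -122.7, 259.5]
eef_rot: [-3.142, 0.0, 1.624]
wrist_force: [0.1, 0.3, -2.2]
finger_gap: 13.7
```

Request:
send_rows --series '[[[0, -10, 0, -10, 0], [0, -22, 0, -22, 0], [0, -40, 0, -40, 0], [0, -70, 0, -60, 0], [0, -100, 0, -60, 0], [0, -120, 0, -60, 0], [0, -120, 0, -60, 0], [0, -120, 0, -60, 0]]]'

```text
clock: 20.55
eef_pos: [516.0, -242.1, 318.9]
eef_rot: [-3.141, -0.0, 1.623]
wrist_force: [-0.2, -0.4, -1.1]
finger_gap: 13.9
```

```bash
python3 - <<'E' | tail -3
from ins import *
x=manip.read_state();print(x["clock"],x["eef_pos"],x["eef_rot"],x["wrist_force"],x["moment"],x["finger_gap"])
s=manip.camera("side");t=manip.camera("top")
for n,p in(("s",s),("t",t)):print(n,[(d["rect"],round(d["conf"],2)) for d in manip.find_in("dipstick",p)],[(d["rect"],round(d["conf"],2)) for d in manip.find_in("dipstick_tip",p)])
o=np.zeros((600,800,3),np.uint8);o[:480,:480]=crop(s,240,200,120,120,4);o[:320,480:]=crop(t,280,215,80,80,4);cv2.imwrite("pics/m11.png",o)
E
```

```text
20.55 [ 515.9937 -242.146   318.9109] [-3.1414 -0.0003  1.623 ] [-0.2499 -0.3802 -1.0964] [-0.0932 -0.0945 -0.0131] 13.948280531631694
s [([222.4, 400.9, 30.7, 78.9], 0.73), ([255.6, 292.8, 12.0, 54.7], 0.65)] [([256.8, 294.0, 13.0, 55.0], 0.8), ([221.2, 402.1, 32.9, 77.5], 0.79)]
t [([313.7, 310.0, 32.1, 12.2], 0.63), ([450.7, 346.0, 61.6, 23.4], 0.59), ([362.8, 250.7, 29.2, 6.2], 0.55)] [([449.0, 344.1, 65.8, 28.3], 0.94), ([367.7, 248.1, 21.6, 9.4], 0.42)]
```

View pics/m11.png

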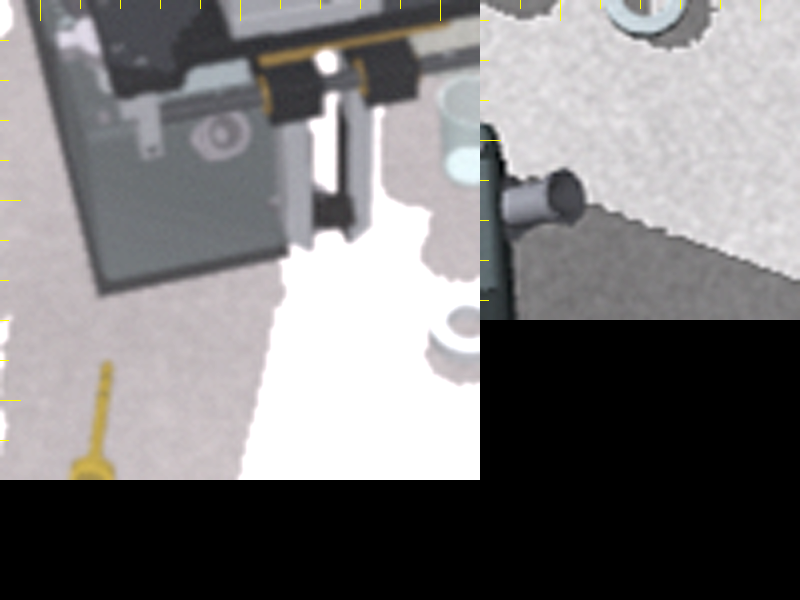

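The stick is out at 45° and the tube mouth is open at top (302,264). Now I lower it back onto the saddle and notch to level it, along the pose I picked it from.

```bash
python3 go.py 578 -285.5 240 3.397; python3 - <<'E'|tail -2
from ins import *
t=manip.camera("top");g=manip.read_state()["eef_pos"]+[0,0,11]
for th in(0,30,45,60):print(th,proj(t,[g-142*(out*np.cos(np.radians(th))+up*np.sin(np.radians(th)))]),end=' ')
E
```

```text
t 20.85 pos [ 516.2 -241.4  319.1] rot [3.141 0.    1.625] q1,q6 [-0.5  -0.56] F [-0.8 -0.1 -1.8] gap 13.7
[-47.4, 59.3, 79.1, -101.6]
mouth in pump 23.230170319934157 -190.0921935852417
0 [[345.1821 248.1173]] 30 [[353.0581 253.9266]] 45 [[363.6467 255.655 ]] 60 [[377.5646 256.5388]]
```

Request:
send_rows --series '[[[0, -5, 6, 0, -8.5], [0, -10, 12, 0, -17], [0, -15, 18, 0, -25.5], [0, -20, 24, 0, -34], [0, -25, 30, 0, -42.5], [0, -30, 36, 10, -51], [0, -35, 42, 20, -59.5], [0, -40, 48, 40, -68], [0, -47.5, 59.5, 60, -76.5], [0, -47.5, 59.5, 79, -85]]]'

```text
clock: 21.9
eef_pos: [578.7, -286.4, 238.6]
eef_rot: [3.141, -0.0, 3.114]
wrist_force: [0.5, 0.1, -1.2]
finger_gap: 14.3
```

Request:
send_rows --series '[[[0, 0, 0, 0, -8], [0, 0, 0, 0, -16.6], [0, 0, 0, 0, -16.6], [0, 0, 0, 0, -16.6], [0, 0, 0, 0, -16.6]]]'

```text
clock: 22.4
eef_pos: [578.1, -286.1, 240.0]
eef_rot: [-3.142, 0.0, -2.89]
wrist_force: [0.1, 0.2, -1.0]
finger_gap: 13.5
```

```bash
python3 go.py 578 -285.5 110 3.397; python3 - <<'E'|tail -2
from ins import *
from fit import W,tray
t=manip.camera("top");s=manip.camera("side");x=manip.read_state();g=x["eef_pos"]+[0,0,11];w=x["eef_rot"][2]+np.pi;e=np.array([np.cos(w),np.sin(w),0])
tip=g-142*(e+up)*.7071
print(tip,proj(t,[tip]),proj(s,[tip]),[(d["rect"],round(d["conf"],2)) for p in(s,t) for d in manip.find_in("dipstick",p)])
E
```

```text
t 22.4 pos [ 578.1 -286.1  240. ] rot [-3.142  0.    -2.89 ] q1,q6 [-0.52 -2.34] F [ 0.1  0.2 -1. ] gap 13.5
[-0.1, 0.6, 130.0, -0.2]
mouth in pump 23.230170319934157 -190.0921935852417
[ 480.8787 -311.3175  150.5175] [[443.837  275.4359]] [[310.8559 344.5596]] [([311.2, 291.4, 49.4, 53.5], 0.75), ([220.9, 405.1, 27.8, 73.3], 0.71), ([255.3, 290.3, 11.6, 56.4], 0.64), ([452.8, 348.0, 63.9, 22.4], 0.95), ([299.4, 122.5, 13.0, 62.7], 0.75)]
```

Request:
send_rows --series '[[[0, 0, 0.5, 40, 0], [0, 0, 0.5, 80, 0], [0, 0, 0.5, 110, 0], [0, 0, 0.5, 125, 0], [0, 0, 0.5, 130, 0], [0, 0, 0.5, 130, 0], [0, 0, 0.5, 130, 0]]]' --newtons 6

```text
clock: 23.3
eef_pos: [578.6, -286.1, 111.6]
eef_rot: [-3.14, 0.002, -2.886]
wrist_force: [-0.6, -0.6, -0.3]
finger_gap: 13.7
```

Request:
send_rows --series '[[[0, 0, 0, 4, 0], [0, 0, 0, 8, 0], [0, -4, 0, 13.5, 0], [0, -8.5, 0, 19, 0], [0, -12, 0, 26, 0], [0, -16, 0, 32.5, 0], [0, -16, 0, 32.5, 0]]]'

```text
clock: 24.0
eef_pos: [593.4, -281.2, 75.8]
eef_rot: [3.14, -0.001, -2.886]
wrist_force: [-0.6, -0.3, -1.1]
finger_gap: 13.9
```

```bash
python3 go.py 605.05 -278.4 22.4 3.397; python3 - <<'E'|tail -2
from ins import *
s=manip.camera("side");cv2.imwrite("pics/m12.png",crop(s,270,280,130,130,4))
print([(d["rect"],round(d["conf"],2)) for d in manip.find_in("dipstick",s)])
x=manip.read_state();g=x["eef_pos"]+[0,0,11];w=x["eef_rot"][2]+np.pi;e=np.array([np.cos(w),np.sin(w),0])
for a in(45,30,15):c=np.radians(a);print(a,proj(s,[g-142*(e*np.cos(c)+up*np.sin(c)),g-49*(e*np.cos(c)+up*np.sin(c))]).tolist(),end=';')
E
```

```text
t 24.0 pos [ 593.4 -281.2   75.8] rot [ 3.140e+00 -1.000e-03 -2.886e+00] q1,q6 [-0.5  -2.32] F [-0.6 -0.3 -1.1] gap 13.9
[-12.0, -0.2, 53.4, 0.0]
[([254.0, 289.5, 14.8, 57.8], 0.87), ([308.5, 338.6, 52.7, 43.2], 0.83)]
45 [[319.1481116820554, 382.786427173348], [346.6974607028246, 354.36412015953715]];30 [[309.4281633584205, 380.489099668184], [343.5995727011672, 353.27300039040165]];15 [[302.74559944761205, 375.15241750932273], [341.6864435585368, 351.16333097014365]];
```

The tip is at side (308.5,381.8), which gives a tilt near 30°. It is levelling as planned, so I continue to the seat.

Request:
send_rows --series '[[[0, -3, 0, 7, 0], [0, -6, 0, 14, 0], [0, -7.5, 0, 20, 0], [0, -9.3, 0, 27, 0], [0, -10.5, 0, 36, 0], [0, -11.5, 0, 45, 0], [0, -12, 0, 50, 0], [0, -12, 0, 53, 0], [0, -12, 0, 53, 0]]]'

```text
clock: 25.0
eef_pos: [604.9, -278.5, 24.0]
eef_rot: [3.141, -0.0, -2.886]
wrist_force: [-0.7, 0.3, -0.4]
finger_gap: 13.8
```

Request:
send_rows --series '[[[0.35, 0, 0, 0, 0], [0.35, 0, 0, 0, 0], [0.35, 0, 0, 0, 0], [0.35, 0, 0, 0, 0], [0.35, 0, 0, 0, 0]]]'

```text
clock: 25.5
eef_pos: [605.1, -278.7, 24.5]
eef_rot: [-3.141, 0.0, -2.886]
wrist_force: [0.4, 0.4, -0.7]
finger_gap: 33.0
```

```bash
python3 go.py 605.05 -278.4 21 3.397; python3 - <<'E'|tail -2
from ins import *
from fit import W,tray
s=manip.camera("side");cv2.imwrite("pics/m12.png",crop(s,270,310,130,100,6))
print([(d["rect"],round(d["conf"],2)) for d in manip.find_in("dipstick",s)],proj(s,W(tray,[(-38,0,31),(52,0,31),(135,0,31)])).tolist())
E
```

```text
t 25.5 pos [ 605.1 -278.7   24.5] rot [-3.141  0.    -2.886] q1,q6 [-0.49 -2.31] F [ 0.4  0.4 -0.7] gap 33.0
[-0.1, 0.3, 3.5, -0.0]
mouth in pump 23.230170319934157 -190.0921935852417
[([310.0, 347.0, 58.6, 29.2], 0.93), ([225.3, 403.2, 27.4, 76.8], 0.6), ([257.2, 292.0, 10.4, 55.3], 0.57)] [[306.2843467048495, 378.799037575396], [344.1439937919869, 360.9711209256226], [377.1123768606804, 345.44647580482444]]
```

Picture limit reached, so I go on by numbers. The detected stick box (310–369, 347–376) matches how it first lay, so it is seated. Regripping and lifting.

Request:
send_rows --series '[[[0.35, 0, 0, 3, 0], [0.35, 0, 0, 3, 0], [0, 0, 0, 3, 0], [0, 0, 0, 3, 0], [0, 0, 0, 3, 0], [0, 0, 0, 3, 0], [0, 0, 0, 3, 0]]]' --newtons 25

```text
clock: 26.3
eef_pos: [605.0, -278.6, 21.4]
eef_rot: [3.141, -0.0, -2.886]
wrist_force: [-0.0, 2.0, 0.5]
finger_gap: 14.0
```

Request:
send_rows --series '[[[0, 0, 0, -8, 0], [0, 0, 0, -25, 0], [0, 0, 0, -55, 0], [0, 0, 0, -90, 0], [0, 0, 0, -125, 0], [0, 0, 0, -150, 0], [0, 0, 0, -165, 0], [0, 0, 0, -170, 0], [0, 0, 0, -170, 0], [0, 0, 0, -170, 0]]]'

```text
clock: 27.3
eef_pos: [604.6, -278.5, 189.9]
eef_rot: [3.14, -0.002, -2.886]
wrist_force: [-0.7, 0.2, -1.5]
finger_gap: 14.2
```

```bash
python3 - <<'E'|tail -12
from ins import *
from fit import W,tray
s=manip.camera("side");t=manip.camera("top")
x=manip.read_state();print(x["clock"],x["eef_pos"],x["eef_rot"],x["wrist_force"],x["qd"].round(3),x["finger_gap"])
g=x["eef_pos"]+[0,0,11-2];w=x["eef_rot"][2]+np.pi;e=np.array([np.cos(w),np.sin(w),0])
for a in(-10,0,10):c=np.radians(a);d=e*np.cos(c)+up*np.sin(c);print(a,(g-142*d).round(),proj(s,[g-142*d,g-48*d]).round(1).tolist())
for d in manip.silhouettes("dipstick",s)[:3]:
    ys,xs=np.nonzero(d["pixels"]);i=xs.argmin();print(round(d["conf"],2),d["rect"],"leftmost",xs[i],ys[i])
import pickle
s0,t0=pickle.load(open("c0.pkl","rb"))
for n in("jar","amber","clear","beaker","clamp","driver","dish","tray"):
    f=lambda p:[np.round(d["rect"]).tolist() for d in manip.find_in(n,p)[:1]]
    print(n,f(s),f(t))
i=t["img"][270:297,140:172].astype(int);bright=np.argwhere(i.min(2)>110)+[270,140];print("white px knob",bright[:,::-1].tolist())
E
```

```text
0.89 [258.4, 290.6, 8.4, 56.0] leftmost 257 337
0.86 [307.3, 303.8, 62.8, 29.8] leftmost 304 332
0.68 [222.8, 400.8, 30.3, 77.6] leftmost 223 476
jar [] [[180.0, 162.0, 37.0, 45.0]]
amber [[398.0, 293.0, 31.0, 45.0]] [[375.0, 154.0, 31.0, 36.0]]
clear [] [[124.0, 178.0, 34.0, 35.0]]
beaker [] [[245.0, 180.0, 24.0, 28.0]]
clamp [] [[310.0, 203.0, 22.0, 21.0]]
driver [[405.0, 252.0, 30.0, 12.0]] [[303.0, 120.0, 10.0, 58.0]]
dish [[400.0, 374.0, 30.0, 30.0]] [[311.0, 203.0, 20.0, 19.0]]
tray [[285.0, 343.0, 74.0, 63.0]] []
white px knob [[145, 270], [146, 270], [146, 271], [147, 272], [151, 273], [151, 274], [152, 274], [151, 275], [152, 275], [151, 276], [152, 276], [140, 277], [141, 277], [151, 277], [152, 277], [142, 278], [151, 278], [152, 278], [151, 279], [152, 279], [140, 280], [141, 280], [151, 280]]
```

```bash
python3 - <<'E'|tail -6
from ins import *
s=manip.camera("side")
x=manip.read_state();print(x["clock"],x["eef_pos"],x["wrist_force"],x["moment"],x["finger_gap"])
g=x["eef_pos"]+[0,0,9];w=x["eef_rot"][2]+np.pi;e=np.array([np.cos(w),np.sin(w),0])
for a in(-10,0,10):c=np.radians(a);d=e*np.cos(c)+up*np.sin(c);print(a,(g-142*d).round(),proj(s,[g-142*d,g-48*d]).round(1).tolist())
E
```

```text
mouth [504.2848 -19.6627 168.    ]
mouth in pump 23.230170319934157 -190.0921935852417
28.3 [ 605.0233 -278.6667  191.3319] [-0.3471 -0.1835 -0.614 ] [ 0.0805 -0.2034  0.0112] 13.929020394323206
-10 [ 470. -314.  225.] [[304.0, 324.0], [349.2, 310.1]]
0 [ 468. -315.  200.] [[303.4, 332.3], [348.7, 312.9]]
10 [ 470. -314.  176.] [[304.9, 339.5], [348.9, 315.4]]
```

The tip is at side (304,332). A level stick predicts (303.4,332.3), so it is level within about 2°. It is about 170 mm above the tray rim, and the knob line still points at the dot. Handing in.

```bash
python3 -c "
from cell import manip
print(manip.sign_off())"
```

```text
the job is handed in; nothing more can be done
None
```

The job is done and handed in at about 28 s of the 72 s allowed; no verdict was reported.

- **Knob:** I turned it from run (0.6) to stop. In the last top picture the pointer line still pointed at the dot.
- **Dipstick down the tube:** I gripped the black-handled dipstick, not a yellow one. The tool cannot tilt, so I let the stick swing to 45° in a light grip with its tip in the funnel. I pushed it until it stopped hard: about 37 N with no further travel. The grip point was then about 53 mm from the mouth, where 52 mm is expected with the collar home. Then I drew it right out.
- **Final hold:** I levelled the stick in the tray notches, gripped it again and lifted it. It is level to about 2°. Its tip is over the tray, about 170 mm above the rim, and the wrist force shows only the stick's weight.

**Checks that failed or disagreed:**
- **Seating:** I judged it from force and position only, because the gripper hid the collar from both cameras.
- **Last check by numbers:** the 12-picture limit was reached, so I checked the reseating and the final pose with the networks and pixel values instead of viewing a picture.
- **Other things on the bench:** each was found close to its first place in at least one camera. The jar, clear bottle, beaker and clamp were hidden from the side camera and the tray was not reported in the top one. The top camera's "dish" was really the clamp; the side camera had the dish in its place.
- **Camera disagreement:** the side camera placed things about 2–5 mm off from the top one, within what the funnel allowed.

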